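# Slide the keeper aside and draw the bolt of a paint box

### The job

Unlatch the wooden paint box on the table: first slide its keeper, the flat bar that lies across behind the bolt's tail, fully aside by its knob, then draw the round bolt fully back out of its staple by its own knob. Do not force the bolt while the keeper still blocks it. Leave both wide open and let go of them.

Things in the scene. Friction and masses are not known exactly. Their poses are not given: they have to be found in the camera images.
- paint_box: Wooden paint box, 190 x 130 x 75 mm, shut, light lid; fixed. Stands in the clear strip at the left of the table, turned up to 20 degrees either way. Origin: centre of its underside; z up; x along its long side, away from the robot, to the end with the staple; y to the left. But for the two knobs nothing stands over 15 mm above the lid. Jars, eraser, muller and brush nearby are not used.
- keeper (a joint): Travel of the keeper in m: 0 (within 4 mm at the start) = across behind the bolt's tail, blocking it; 0.030 = fully aside at its stop. It opens along the box's -y and stays where it is left (about 2 N of friction).
- bolt (a joint): Travel of the bolt in m: 0 (within 2 mm at the start) = shot through the staple on the rim; 0.035 = fully drawn back at its stop. It opens along the box's -x and stays where it is left (about 2 N of friction). While the keeper is less than about 17 mm aside, the bolt stops against it after about 3 mm.
- keeper_knob (a point): Grip point on the axis of the keeper's upright round knob of dark wood, 37 mm above the lid; the knob is 16 mm in diameter, from 22 to 51 mm above the lid, on a 10 mm stem. It stands on a flat brass bar, 14 x 72 mm, that lies across the box. Keeper shut: at x = -22, y = -15, z = 112 mm in the box's frame. Axes as the box's.
- bolt_knob (a point): Grip point on the bolt's upright round knob of dark wood, the same size and height as the keeper's, on a round steel rod 10 mm in diameter and 105 mm long that lies along the box. With the bolt shut it is at x = 30, y = 30, z = 112 mm in the box's frame. Axes as the box's.

How it is judged:
By the outcome, as a careful person would: the job done as asked, in the order asked, and still so for the second after the job is handed in, with the robot touching nothing.
It also fails if it takes over 43 s, if anything falls off the work surface, if the arm or the gripper's body presses on something with over 40 N, if the wrist force passes 120 N, or if a joint passes its speed limit or range.

### The arm

A 7-joint arm with a two-finger parallel gripper is mounted at the origin on a cart in front of the work surface, level with it; the furniture and walls round the work are solid. World frame = base frame: x ahead of the robot, y to its left, z up, the work surface at z = 0. Lengths are in mm, angles in rad, forces in N, time in s.
With the tool pointing down it reaches from about 400 to 875 mm from the base axis. Payload 4.4 kg.
Tool frame: the origin (TCP) lies at the very end of the fingers, on their centre line; the grasp point (between the pads) lies 19 mm behind it; y points along the fingers, z is the direction in which the jaws open and shut, and the axes are right-handed (so a half turn about y gives the same grasp; the last joint's range is limited). The gripper opens to 85 mm and grips with 20 to 120 N. Pads are 22 mm wide; open, the fingers measure 114 mm over their backs; the gripper's body (76 mm by 85 mm) begins 54 mm behind the grasp point. The pads swing forward as they close: fully open they stand 13 mm farther back than shut.
Start: joints at [1.26, 0.628, 0.038, 1.517, -0.027, 0.996, -0.02], TCP at [157.563, -630.628, 231.313] pointing down, gripper open.
Joint ranges: [-3.06, 3.06], [-0.37, 2.12], [-1.25, 1.32], [0.18, 2.47], [-1.1, 4.24], [0.23, 1.98], [-2.94, 2.94]. Speed limits (rad/s): [2.57, 2.57, 3.14, 3.14, 3.14, 3.14, 3.14].

### API

Orientations are given as [roll, pitch, yaw] about the fixed x, y, z axes, in that order (R = Rz(yaw) Ry(pitch) Rx(roll)).
In Python, from cell import * gives the robot as it stands.
- The arm moves only by the tool apply_moves, never from a script. Its argument "targets" is a list of rows, each a list of 6 numbers: the shift along the tool's x, y, z in units of 40 mm (1.0 is 40 mm), then the turn, a rotation vector about the tool's x, y, z in units of 8 degrees (1.0 is 8 degrees). A call has 1 to 12 rows; each row shifts and turns the commanded pose from where the row before left it, along the tool's axes as they then stand; what a row does not reach is not made up. A row lasts 1/8 s, in which the tool goes at most 62.5 mm and 10.7 degrees, less where a joint would pass 70% of its speed; a pose out of reach is approached as far as the arm can. A call is refused whole if a number of a shift passes 1 or a number of a turn 1, either way. A call with a gripper value outside its range is refused whole. "jaw" is the gripper command: -1 is shut, 1 is fully open, values between are in proportion, set as the call begins (left out, the last holds). The fingers move at their own pace and stop on an object; the grip force is fixed at half the most. Time passes only in rows, so rows that do not move let the fingers close. It gives the time, the measured TCP pose, the force and the opening at its end, in the units of the state.
- read_state(): the state, without advancing time (a new reading comes with each control period).
- get_image(name): name is "side" or "top" or "wrist"; returns the picture (480x640x3 uint8, red, green, blue); there is no depth.
- calibration(name): a dict with "fx", "fy", "cx", "cy" (pixels), "world_from_camera" (4x4, takes a point from camera to world coordinates). Camera axes: x right, y down, z forward; pixel columns grow to the right and rows downward; lengths in mm; the calibration is good to about 2 mm. The wrist camera is an equidistant fisheye: a pixel r from the principal point sees the ray r / f radians off the axis. A picture is of the moment at which its call begins: read the wrist's pose just before it. calibration takes no time and is no camera call; for the wrist camera it gives the pose at the moment of the call.
- finish_job(): hands the job in, once; it reports no verdict.
The state is a dict: "clock": time; "qpos": joint angles; "qd": joint speeds; "tau": joint torques, N m; "eef_pos": TCP position; "tool_rot": TCP orientation; "force": force on the tool from outside, world axes, zero at the start; "torque": the same for the moment, N m; "width": finger opening in mm.
Only numpy, scipy, OpenCV 4.12 (cv2) and the standard library are available. Lean on these libraries where they do the work, as an engineer would, in place of code of your own. Each camera call takes 0.05 s, during which the arm holds its last target. There are 200 camera calls.

## Working session

There is one attempt and no reset: what is moved stays moved. The work goes in short steps, Python scripts to look and compute and a tool call to move; the robot and the scene stay as the last step left them, time stands still between calls to the robot, and variables do not carry over. Pictures are saved under pics/ and viewed, about 8 in all and at most 12, crops included, and the job is handed in when it is done.

Besides the shell and the picture viewer there is one more tool, called after "Emit:" by a JSON object that holds its "api" and its "payload". apply_moves: Moves the arm, as the interface text tells. Its arguments: {"type":"object","properties":{"targets":{"type":"array"},"jaw":{"type":"number"}},"required":["targets"]}

```bash
mkdir -p pics; ls; python3 - <<'E'
from cell import *
import cv2
s=read_state(); print({k:(np.round(v,3).tolist() if 0 else v) for k,v in s.items()})
for n in("top","side"):
    im=get_image(n); cv2.imwrite(f"pics/{n}0.png",im[:,:,::-1]); c=calibration(n); print(n,c)
E
```

```text
pics
{'clock': 0.0, 'qpos': array([ 1.26023973,  0.6293674 ,  0.03840339,  1.51839513, -0.0270111 ,
        0.99628329, -0.020001  ]), 'qd': array([ 0.00057829, -0.00021541, -0.00083941, -0.0006855 ,  0.00166799,
       -0.00069082,  0.00011692]), 'tau': array([ 1.82686788e-03, -5.63403583e+01,  1.22644454e+00, -1.93445832e+01,
        1.09101157e-02,  1.05500247e-02, -4.52715966e-06]), 'eef_pos': array([ 157.40591514, -629.99547312,  230.36591414]), 'tool_rot': array([-1.57273294e+00,  4.76192047e-06, -2.89681253e+00]), 'force': array([ 0.19294512, -0.09727822,  0.04951462]), 'torque': array([-0.02715784, -0.01204709,  0.00794608]), 'width': 85.34244624248815}
top {'fx': 514.4618931221578, 'fy': 514.4618931221578, 'cx': 322.6434874515794, 'cy': 233.87818535261113, 'world_from_camera': array([[ 1.47467622e-02, -9.81661473e-01,  1.90061269e-01,
         3.48114451e+02],
       [-9.99124758e-01, -7.02542944e-03,  4.12354490e-02,
         3.45923213e+02],
       [-3.91439896e-02, -1.90503009e-01, -9.80905883e-01,
         9.13703874e+02],
       [ 0.00000000e+00,  0.00000000e+00,  0.00000000e+00,
         1.00000000e+00]])}
side {'fx': 580.7959609249813, 'fy': 580.7959609249813, 'cx': 329.0563430736117, 'cy': 238.22160196659564, 'world_from_camera': array([[ 9.87634118e-01, -8.04418260e-02,  1.34565829e-01,
         4.10495472e+02],
       [-1.55966296e-01, -4.16989730e-01,  8.95429550e-01,
        -3.77265733e+02],
       [-1.59174195e-02, -9.05344508e-01, -4.24379498e-01,
         4.57016044e+02],
       [ 0.00000000e+00,  0.00000000e+00,  0.00000000e+00,
         1.00000000e+00]])}
```

View pics/top0.png

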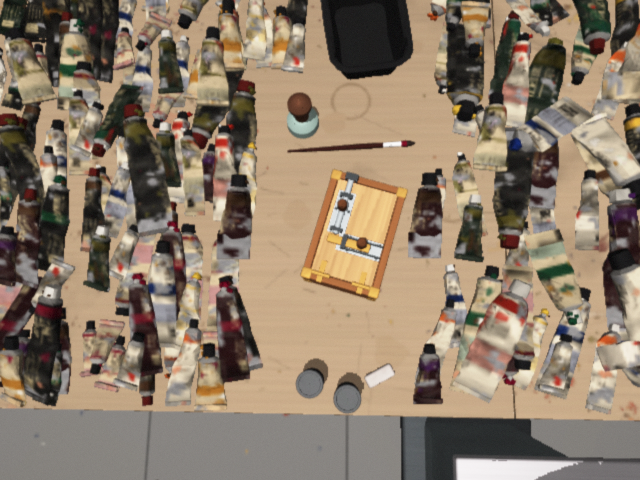

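View pics/side0.png

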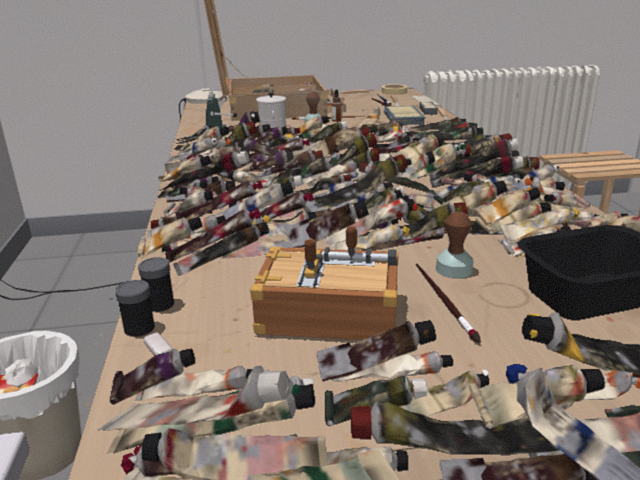

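```bash
cat > h.py <<'E'
from cell import *
import numpy as np, cv2
from scipy.spatial.transform import Rotation as Ro
def ray(n,uv,c=None):
    c=c or calibration(n); M=np.array(c["world_from_camera"]); x=(uv[0]-c["cx"])/c["fx"]; y=(uv[1]-c["cy"])/c["fy"]
    if n=="wrist":
        r=np.hypot(x,y); d=np.array([x/r*np.sin(r),y/r*np.sin(r),np.cos(r)]) if r>1e-9 else np.array([0,0,1.])
    else: d=np.array([x,y,1])
    d=M[:3,:3]@d; return M[:3,3],d/np.linalg.norm(d)
def onz(n,uv,z,c=None):
    o,d=ray(n,uv,c); return o+d*(z-o[2])/d[2]
def tri(a,b):
    (o1,d1),(o2,d2)=a,b; t=np.linalg.lstsq(np.c_[d1,-d2],o2-o1,rcond=None)[0]
    p,q=o1+t[0]*d1,o2+t[1]*d2; return (p+q)/2,np.linalg.norm(p-q)
E
python3 - <<'E'
from h import *
np.set_printoptions(precision=1,suppress=True)
for n,x0,y0,w,h in(("top",295,160,120,150),("side",240,220,170,125)):
    im=cv2.imread(f"pics/{n}0.png"); sub=im[y0:y0+h,x0:x0+w]
    hsv=cv2.cvtColor(sub,cv2.COLOR_BGR2HSV); m=((hsv[...,0]<15)&(hsv[...,1]>90)&(hsv[...,2]<110)).astype(np.uint8)
    k,l,st,ce=cv2.connectedComponentsWithStats(m)
    for i in range(1,k):
        if st[i,4]>15: print(n,st[i]+[x0,y0,0,0,0],ce[i]+[x0,y0])
    g=((hsv[...,0]>15)&(hsv[...,0]<28)&(hsv[...,1]>170)).astype(np.uint8)
    k,l,st,ce=cv2.connectedComponentsWithStats(g)
    for i in range(1,k):
        if st[i,4]>15: print(' gold',n,st[i]+[x0,y0,0,0,0],ce[i]+[x0,y0])
for p in((334,170),(406,188),(379,298),(302,277)): print(onz("top",p,75))
a=cv2.imread("pics/top0.png")[160:310,290:420]; b=cv2.imread("pics/side0.png")[225:325,245:405]
a=cv2.resize(a,(520,600),interpolation=cv2.INTER_CUBIC); cv2.imwrite("pics/topc.png",a)
E
```

```text
top [338 201   9  10  43] [342.4 206.4]
top [408 232   5   8  19] [409.8 235.7]
top [357 238  10  11  36] [362.2 244.4]
top [310 279  58  19 125] [338.4 288.2]
side [337 220  16   7  46] [345.1 221.8]
side [240 225  17  19  94] [248.4 233.5]
side [257 224   6   6  21] [259.6 226.1]
side [346 228  11  20 182] [351.2 237.4]
side [304 241  12  21 207] [309.8 251. ]
side [ 253  291  157   54 5760] [325.8 316.1]
 gold side [403 227   6   8  25] [405.3 230.2]
[621.5 363.5  75. ]
[590.1 242.2  75. ]
[405.7 288.5  75. ]
[438.4 414.   75. ]
```

View pics/topc.png

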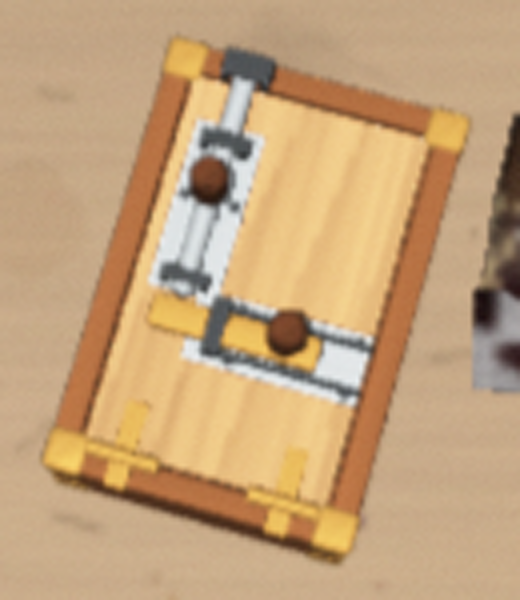

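```bash
python3 - <<'E'
from h import *
np.set_printoptions(precision=1,suppress=True)
C=np.array([[621.5,363.5],[590.1,242.2],[405.7,288.5],[438.4,414.]])
print("centre",C.mean(0)); ax=C[0]+C[1]-C[2]-C[3]; yaw=np.degrees(np.arctan2(ax[1],ax[0])); l=C[0]+C[3]-C[1]-C[2]; print("yaw",yaw,np.degrees(np.arctan2(-l[0],l[1])))
B=tri(ray("top",(342.5,204.5)),ray("side",(351.2,237.2))); K=tri(ray("top",(362,243)),ray("side",(309.8,251))); print(B,K)
print(onz("top",(342.5,204.5),118),onz("top",(362,243),118))
d=B[0]-K[0]; print(np.linalg.norm(d[:2]), np.degrees(np.arctan2(d[1],d[0])-np.arctan2(45,52)))
s=read_state(); R=Ro.from_euler("xyz",s["tool_rot"]).as_matrix(); print(R)
E
```

```text
centre [513.9 327.1]
yaw -14.756608148663746 -14.559428282632684
(array([551.3, 348.5, 111.9]), np.float64(0.683009833896307)) (array([488.9, 317.2, 111.4]), np.float64(0.9019527010980783))
[550.2 348.4 118. ] [488.2 317.5 118. ]
69.84277847988048 -14.290360895312778
[[-1.  -0.   0.2]
 [-0.2  0.  -1. ]
 [ 0.  -1.  -0. ]]
```

```bash
cat >> h.py <<'E'
def rows(way,n):
    """way: list of (x,y,z,jaw-axis angle deg); n rows for each leg; prints rounded tool-frame rows"""
    s=read_state(); p=s["eef_pos"].copy(); R=Ro.from_euler("xyz",s["tool_rot"])
    for w,k in zip(way,n):
        for i in range(k):
            z=R.as_matrix()[:,2]; a=np.degrees(np.arctan2(z[1],z[0])); da=((w[3]-a+180)%360-180)/(k-i)
            d=R.inv().apply((np.array(w[:3])-p)/(k-i))/40; t=np.round(-da/8,2); d=np.round(d,2)
            print([*d.tolist(),0,float(t),0],end=", "); p=p+R.apply(d*40); R=R*Ro.from_rotvec([0,np.radians(t*8),0])
        print(" ->",np.round(p,1))
E
python3 - <<'E'
from h import *
W=[]
for i in range(1,31):
    f=i/30; a=np.radians(-76+109*f); r=649+(583.5-649)*f
    W.append((r*np.cos(a),r*np.sin(a),230-50*max(0,f-.9)*10 if 0 else 230,-76.0+151.4*f))
W[-1]=(489,318,200,75.4)
rows(W,[1]*30)
E
```

```text
[-1.02, 0.01, -0.1, 0, -0.63, 0],  -> [ 196.1 -616.3  230.1]
[-1.02, 0.0, -0.06, 0, -0.63, 0],  -> [ 233.8 -600.7  230.1]
[-1.02, 0.0, -0.04, 0, -0.63, 0],  -> [ 270.4 -582.6  230.1]
[-1.02, 0.0, -0.01, 0, -0.63, 0],  -> [ 305.9 -562.3  230.1]
[-1.01, 0.0, 0.02, 0, -0.63, 0],  -> [ 339.7 -540.3  230.1]
[-1.01, 0.0, 0.03, 0, -0.63, 0],  -> [ 371.8 -515.7  230.2]
[-1.01, 0.0, 0.07, 0, -0.63, 0],  -> [ 402.7 -489.5  230.2]
[-1.0, 0.01, 0.08, 0, -0.63, 0],  -> [ 431.2 -461.3  229.8]
[-0.99, -0.0, 0.11, 0, -0.63, 0],  -> [ 457.8 -431.6  229.9]
[-0.99, -0.0, 0.14, 0, -0.63, 0],  -> [ 482.8 -400.4  229.9]
[-0.98, -0.0, 0.16, 0, -0.64, 0],  -> [ 505.5 -367.8  230. ]
[-0.98, 0.0, 0.18, 0, -0.63, 0],  -> [ 526.  -333.6  230. ]
[-0.96, 0.0, 0.2, 0, -0.63, 0],  -> [ 543.9 -298.7  230.1]
[-0.96, 0.0, 0.23, 0, -0.63, 0],  -> [ 559.8 -262.6  230.1]
[-0.95, 0.0, 0.25, 0, -0.63, 0],  -> [ 573.3 -225.7  230.2]
[-0.93, 0.01, 0.27, 0, -0.63, 0],  -> [ 584.3 -188.5  229.8]
[-0.93, -0.0, 0.3, 0, -0.63, 0],  -> [ 593.2 -150.5  229.9]
[-0.92, -0.0, 0.31, 0, -0.63, 0],  -> [ 599.2 -112.1  229.9]
[-0.9, 0.0, 0.34, 0, -0.63, 0],  -> [603.1 -73.8 230. ]
[-0.9, 0.0, 0.36, 0, -0.63, 0],  -> [604.4 -35.1 230.1]
[-0.88, 0.0, 0.37, 0, -0.63, 0],  -> [603.    3.1 230.1]
[-0.87, 0.01, 0.4, 0, -0.63, 0],  -> [599.5  41.2 229.8]
[-0.86, -0.0, 0.42, 0, -0.64, 0],  -> [593.5  79.  229.9]
[-0.84, -0.0, 0.43, 0, -0.63, 0],  -> [585.  115.8 229.9]
[-0.83, 0.0, 0.46, 0, -0.63, 0],  -> [574.5 152.3 230. ]
[-0.81, 0.0, 0.47, 0, -0.63, 0],  -> [561.6 187.5 230.1]
[-0.8, 0.0, 0.5, 0, -0.63, 0],  -> [546.7 222.2 230.1]
[-0.78, 0.0, 0.51, 0, -0.63, 0],  -> [529.8 255.3 230.2]
[-0.77, 0.01, 0.52, 0, -0.63, 0],  -> [510.5 287.1 229.9]
[-0.76, 0.75, 0.55, 0, -0.63, 0],  -> [489.2 318.1 199.9]
```

Writing the arc with round numbers; the end gets corrected.

Emit:
{"api": "apply_moves", "payload": {"targets": [[-1,0,-0.1,0,-0.63,0],[-1,0,-0.06,0,-0.63,0],[-1,0,-0.04,0,-0.63,0],[-1,0,0,0,-0.63,0],[-1,0,0.02,0,-0.63,0],[-1,0,0.03,0,-0.63,0],[-1,0,0.07,0,-0.63,0],[-1,0,0.08,0,-0.63,0],[-1,0,0.11,0,-0.63,0],[-1,0,0.14,0,-0.63,0]], "jaw": 1}}

```text
clock: 1.35
eef_pos: [480.3, -401.5, 230.9]
tool_rot: [-1.571, 0.0, -2.014]
force: [0.7, 0.1, 0.5]
width: 85.3
```

Emit:
{"api": "apply_moves", "payload": {"targets": [[-1,0,0.16,0,-0.63,0],[-1,0,0.18,0,-0.63,0],[-0.96,0,0.2,0,-0.63,0],[-0.96,0,0.23,0,-0.63,0],[-0.95,0,0.25,0,-0.63,0],[-0.93,0,0.27,0,-0.63,0],[-0.93,0,0.3,0,-0.63,0],[-0.92,0,0.31,0,-0.63,0],[-0.9,0,0.34,0,-0.63,0],[-0.9,0,0.36,0,-0.63,0]]}}

```text
clock: 2.6
eef_pos: [602.2, -34.8, 230.9]
tool_rot: [-1.571, 0.0, -1.135]
force: [0.1, -0.1, 0.3]
width: 85.5
```

Emit:
{"api": "apply_moves", "payload": {"targets": [[-0.88,0,0.37,0,-0.63,0],[-0.87,0,0.4,0,-0.63,0],[-0.86,0,0.42,0,-0.63,0],[-0.84,0,0.43,0,-0.63,0],[-0.83,0,0.46,0,-0.63,0],[-0.81,0,0.47,0,-0.63,0],[-0.8,0,0.5,0,-0.63,0],[-0.78,0,0.5,0,-0.63,0]]}}

```text
clock: 3.6
eef_pos: [527.6, 255.3, 230.9]
tool_rot: [-1.571, 0.0, -0.431]
force: [0.6, 0.8, 0.8]
width: 85.6
```

```bash
python3 - <<'E'
from h import *
s=read_state(); print(s["clock"],s["eef_pos"],s["tool_rot"],s["qpos"])
rows([(489,318,200,75.4)],[4])
E
```

```text
3.6 [527.5771141  255.26319876 230.91614665] [-1.57122316e+00  3.75628548e-04 -4.31010847e-01] [-0.10079354  0.60314879 -0.63709626  1.68980725  0.41578832  0.98832051
  0.25317624]
[-0.38, 0.19, 0.26, 0, -0.32, 0], [-0.37, 0.19, 0.27, 0, -0.31, 0], [-0.36, 0.2, 0.29, 0, -0.32, 0], [-0.35, 0.19, 0.3, 0, -0.31, 0],  -> [488.9 318.  200.1]
```

Emit:
{"api": "apply_moves", "payload": {"targets": [[-0.38,0.19,0.26,0,-0.32,0],[-0.37,0.19,0.27,0,-0.31,0],[-0.36,0.2,0.29,0,-0.32,0],[-0.35,0.19,0.3,0,-0.31,0],[0,0,0,0,0,0]]}}

```text
clock: 4.22
eef_pos: [488.4, 318.5, 199.8]
tool_rot: [-1.571, 0.002, -0.255]
force: [-0.6, -0.1, -0.1]
width: 85.2
```

```bash
python3 - <<'E'
from h import *
s=read_state(); print(s["clock"],s["eef_pos"],s["tool_rot"]); c=calibration("wrist"); print(c)
im=get_image("wrist"); cv2.imwrite("pics/w1.png",im[:,:,::-1])
# predicted pixels of knob tops
M=np.array(c["world_from_camera"])
for P in((488.9,318,120),(550.7,348.6,120)):
    q=np.linalg.inv(M)@np.r_[P,1]; th=np.arctan2(np.hypot(q[0],q[1]),q[2]); k=c["fx"]*th/np.hypot(q[0],q[1]); print("pred",c["cx"]+k*q[0],c["cy"]+k*q[1])
rows([(488.9,318,92,75.4)],[4])
E
```

```text
4.225 [488.35507839 318.46964893 199.8481377 ] [-1.57105978e+00  1.54353253e-03 -2.54742467e-01]
{'fx': 371.64829954431775, 'fy': 371.64829954431775, 'cx': 322.3264556253272, 'cy': 234.8314727199886, 'world_from_camera': array([[ 2.51649859e-01,  9.26202555e-01,  2.80751093e-01,
         4.17284230e+02],
       [ 9.67818331e-01, -2.40878570e-01, -7.28367575e-02,
         3.36606326e+02],
       [ 1.65330999e-04,  2.90045414e-01, -9.57012868e-01,
         3.42342715e+02],
       [ 0.00000000e+00,  0.00000000e+00,  0.00000000e+00,
         1.00000000e+00]])}
pred 322.29123458832936 244.86106599920709
pred 387.8236600630957 316.3551823833332
[-0.0, 0.68, 0.0, 0, -0.0, 0], [-0.01, 0.67, 0.0, 0, -0.0, 0], [-0.0, 0.68, 0.01, 0, -0.01, 0], [-0.01, 0.67, 0.0, 0, -0.0, 0],  -> [488.7 318.   92.2]
```

View pics/w1.png

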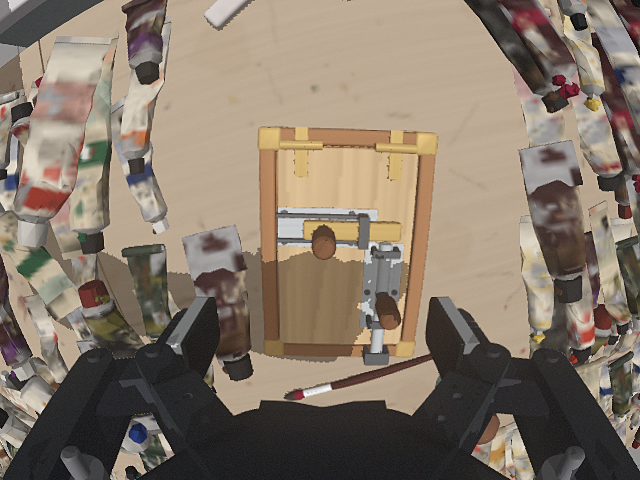

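Keeper knob appears at (323,243) and bolt knob at (388,315), both within about 2 px of my prediction. Descending and gripping.

Emit:
{"api": "apply_moves", "payload": {"targets": [[0,0.68,0,0,0,0],[0,0.67,0,0,0,0],[0,0.68,0,0,0,0],[0,0.67,0,0,0,0],[0,0,0,0,0,0]]}}

```text
clock: 4.9
eef_pos: [489.6, 315.2, 91.1]
tool_rot: [-1.574, 0.001, -0.259]
force: [0.1, 0.3, 0.4]
width: 85.6
```

Emit:
{"api": "apply_moves", "payload": {"targets": [[0,0,0,0,0,0],[0,0,0,0,0,0],[0,0,0,0,0,0],[0,0,0,0,0,0],[0,0,0,0,0,0],[0,0,0,0,0,0],[0,0,0,0,0,0],[0,0,0,0,0,0]], "jaw": -1}}

```text
clock: 5.9
eef_pos: [490.1, 317.5, 93.3]
tool_rot: [-1.57, -0.001, -0.258]
force: [-1.0, -0.8, 5.8]
width: 14.1
```

Emit:
{"api": "apply_moves", "payload": {"targets": [[0,0,-0.2,0,0,0],[0,0,-0.2,0,0,0],[0,0,0,0,0,0]]}}

```text
clock: 6.28
eef_pos: [485.5, 301.2, 93.2]
tool_rot: [-1.571, -0.0, -0.258]
force: [-1.9, -0.1, 8.0]
width: 14.2
```

Emit:
{"api": "apply_moves", "payload": {"targets": [[0,0,-0.2,0,0,0],[0,0,-0.1,0,0,0],[0,0,0,0,0,0]]}}

```text
clock: 6.65
eef_pos: [482.7, 291.4, 93.2]
tool_rot: [-1.567, -0.0, -0.257]
force: [0.3, 4.6, 6.4]
width: 14.2
```

Emit:
{"api": "apply_moves", "payload": {"targets": [[0,0,-0.05,0,0,0],[0,0,-0.05,0,0,0],[0,0,0,0,0,0],[0,0,0,0,0,0]]}}

```text
clock: 7.15
eef_pos: [482.8, 291.3, 93.3]
tool_rot: [-1.561, -0.001, -0.256]
force: [2.3, 10.7, -1.0]
width: 14.4
```

Emit:
{"api": "apply_moves", "payload": {"targets": [[0,0,0,0,0,0],[0,0,0,0,0,0],[0,0,0,0,0,0],[0,0,0,0,0,0],[0,0,0,0,0,0],[0,0,0,0,0,0]], "jaw": 1}}

```text
clock: 7.9
eef_pos: [481.6, 286.1, 92.5]
tool_rot: [-1.571, -0.0, -0.258]
force: [0.9, -0.6, 0.7]
width: 85.6
```

Emit:
{"api": "apply_moves", "payload": {"targets": [[0,-0.9,0,0,0,0],[0,-0.9,0,0,0,0],[0,-0.6,0,0,0,0],[0,0,0,0,0,0]]}}

```text
clock: 8.4
eef_pos: [482.6, 287.0, 190.3]
tool_rot: [-1.568, -0.003, -0.258]
force: [-0.5, 0.2, -0.0]
width: 85.5
```

```bash
python3 - <<'E'
from h import *
s=read_state(); print(s["clock"],s["eef_pos"],s["tool_rot"],s["width"],s["qpos"]); c=calibration("wrist")
im=get_image("wrist"); cv2.imwrite("pics/w2.png",im[:,:,::-1][100:400,200:480])
M=np.array(c["world_from_camera"])
y=np.radians(-14.6); Rz=np.array([[np.cos(y),-np.sin(y)],[np.sin(y),np.cos(y)]])
for b in((-22,-15,120),(-22,-45,120),(30,30,120)):
    P=np.r_[np.array([514,327.4])+Rz@b[:2],b[2]]
    q=np.linalg.inv(M)@np.r_[P,1]; th=np.arctan2(np.hypot(q[0],q[1]),q[2]); k=c["fx"]*th/np.hypot(q[0],q[1]); print("pred",P,c["cx"]+k*q[0]-200,c["cy"]+k*q[1]-100)
rows([(550.7,348.6,180,-14.6)],[12])
E
```

```text
8.4 [482.59265353 287.01349417 190.25767034] [-1.56801336 -0.0027948  -0.25812384] 85.45706012704682 [-0.16242158  0.62618571 -0.66426288  1.80439644  0.49008741  0.87747224
  0.25782106]
pred [488.92935788 318.42988832 120.        ] 175.0727265556822 145.30625233862196
pred [481.36727713 289.39861321 120.        ] 125.74411193157539 145.5686748787479
pred [550.59335586 348.86919437 120.        ] 236.2629575350316 217.30673479430163
[0.11, 0.02, 0.16, 0, 0.94, 0], [0.08, 0.02, 0.17, 0, 0.94, 0], [0.06, 0.02, 0.18, 0, 0.93, 0], [0.03, 0.02, 0.19, 0, 0.94, 0], [0.01, 0.02, 0.19, 0, 0.93, 0], [-0.02, 0.02, 0.19, 0, 0.94, 0], [-0.04, 0.02, 0.19, 0, 0.93, 0], [-0.06, 0.02, 0.19, 0, 0.94, 0], [-0.09, 0.02, 0.17, 0, 0.93, 0], [-0.11, 0.02, 0.16, 0, 0.94, 0], [-0.13, 0.01, 0.15, 0, 0.93, 0], [-0.15, 0.02, 0.13, 0, 0.94, 0],  -> [550.8 348.6 179.8]
```

View pics/w2.png

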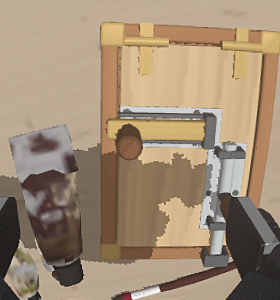

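Keeper knob is now at crop (128,144), against (126,146) predicted for fully open and (175,145) for shut, and it met a firm stop. Next the bolt, with the jaws turned along its travel.

Emit:
{"api": "apply_moves", "payload": {"targets": [[0.11,0.02,0.16,0,0.94,0],[0.08,0.02,0.17,0,0.94,0],[0.06,0.02,0.18,0,0.93,0],[0.03,0.02,0.19,0,0.94,0],[0.01,0.02,0.19,0,0.93,0],[-0.02,0.02,0.19,0,0.94,0],[-0.04,0.02,0.19,0,0.93,0],[-0.06,0.02,0.19,0,0.94,0],[-0.09,0.02,0.17,0,0.93,0],[-0.11,0.02,0.16,0,0.94,0],[-0.13,0.01,0.15,0,0.93,0],[-0.15,0.02,0.13,0,0.94,0]]}}

```text
clock: 9.95
eef_pos: [549.9, 348.0, 177.4]
tool_rot: [-1.572, -0.003, -1.83]
force: [-1.0, 0.1, -0.8]
width: 84.8
```

Emit:
{"api": "apply_moves", "payload": {"targets": [[0,0,0,0,0,0]]}}

```text
clock: 10.07
eef_pos: [549.9, 348.3, 177.6]
tool_rot: [-1.572, -0.002, -1.824]
force: [-0.7, 0.2, -0.7]
width: 85.3
```

```bash
python3 - <<'E'
from h import *
s=read_state(); print(s["clock"],s["eef_pos"],s["tool_rot"],s["qpos"])
rows([(550.9,348.6,92.5,-14.6)],[4])
E
```

```text
10.075 [549.89161098 348.30393248 177.59185535] [-1.57185099 -0.00239954 -1.82418241] [-0.48509318  0.69384801 -0.21028566  1.5619477   0.17121757  0.90644685
 -1.00767148]
[-0.0, 0.53, 0.01, 0, 0.0, 0], [-0.01, 0.53, 0.0, 0, 0.0, 0], [-0.0, 0.53, 0.01, 0, 0.01, 0], [-0.01, 0.54, 0.0, 0, 0.0, 0],  -> [550.7 348.7  92.4]
```

Emit:
{"api": "apply_moves", "payload": {"targets": [[0,0.53,0,0,0,0],[0,0.53,0,0,0,0],[0,0.53,0,0,0,0],[0,0.54,0,0,0,0],[0,0,0,0,0,0]]}}

```text
clock: 10.7
eef_pos: [548.6, 347.0, 91.7]
tool_rot: [-1.574, -0.004, -1.824]
force: [-0.2, 0.2, 0.2]
width: 85.1
```

Emit:
{"api": "apply_moves", "payload": {"targets": [[0,0,0,0,0,0],[0,0,0,0,0,0],[0,0,0,0,0,0],[0,0,0,0,0,0],[0,0,0,0,0,0],[0,0,0,0,0,0],[0,0,0,0,0,0],[0,0,0,0,0,0]], "jaw": -1}}

```text
clock: 11.7
eef_pos: [550.8, 348.7, 94.8]
tool_rot: [-1.57, 0.001, -1.826]
force: [-0.9, -1.4, 5.3]
width: 14.3
```

Emit:
{"api": "apply_moves", "payload": {"targets": [[0,0,-0.2,0,0,0],[0,0,-0.2,0,0,0],[0,0,0,0,0,0]]}}

```text
clock: 12.08
eef_pos: [534.0, 353.5, 94.8]
tool_rot: [-1.571, 0.001, -1.825]
force: [-0.3, -0.1, 6.0]
width: 14.1
```

Moved 17.5 mm freely, well past the 3 mm block; continuing to the stop.

Emit:
{"api": "apply_moves", "payload": {"targets": [[0,0,-0.2,0,0,0],[0,0,-0.15,0,0,0],[0,0,0,0,0,0]]}}

```text
clock: 12.45
eef_pos: [520.6, 357.3, 94.8]
tool_rot: [-1.571, 0.001, -1.825]
force: [0.4, 0.7, 5.9]
width: 14.1
```

Emit:
{"api": "apply_moves", "payload": {"targets": [[0,0,-0.08,0,0,0],[0,0,-0.08,0,0,0],[0,0,0,0,0,0],[0,0,0,0,0,0]]}}

```text
clock: 12.95
eef_pos: [518.2, 358.0, 94.9]
tool_rot: [-1.566, 0.003, -1.827]
force: [6.8, 0.2, 3.1]
width: 14.0
```

Emit:
{"api": "apply_moves", "payload": {"targets": [[0,0,-0.06,0,0,0],[0,0,0,0,0,0],[0,0,0,0,0,0]]}}

```text
clock: 13.32
eef_pos: [518.1, 358.1, 95.0]
tool_rot: [-1.563, 0.004, -1.828]
force: [10.8, -0.7, 0.6]
width: 14.3
```

Emit:
{"api": "apply_moves", "payload": {"targets": [[0,0,0,0,0,0],[0,0,0,0,0,0],[0,0,0,0,0,0],[0,0,0,0,0,0],[0,0,0,0,0,0],[0,0,0,0,0,0]], "jaw": 1}}

```text
clock: 14.08
eef_pos: [512.8, 358.4, 94.1]
tool_rot: [-1.571, -0.0, -1.826]
force: [-0.1, -0.1, 0.5]
width: 85.5
```

Emit:
{"api": "apply_moves", "payload": {"targets": [[0,-0.9,0,0,0,0],[0,-0.9,0,0,0,0],[0,-0.9,0,0,0,0],[0,-0.9,0,0,0,0],[0,0,0,0,0,0]]}}

```text
clock: 14.7
eef_pos: [514.5, 359.7, 241.4]
tool_rot: [-1.567, 0.005, -1.826]
force: [0.3, 0.1, -0.2]
width: 85.5
```

```bash
python3 - <<'E'
from h import *
s=read_state(); print(s["clock"],s["eef_pos"],s["tool_rot"],s["width"],s["force"]); c=calibration("wrist")
im=get_image("wrist"); cv2.imwrite("pics/w3.png",im[:,:,::-1])
M=np.array(c["world_from_camera"])
y=np.radians(-14.6); Rz=np.array([[np.cos(y),-np.sin(y)],[np.sin(y),np.cos(y)]])
for b in((-22,-45,120),(-5,30,120),(-22,-42,120),(-2,30,120)):
    P=np.r_[np.array([514,327.4])+Rz@b[:2],b[2]]
    q=np.linalg.inv(M)@np.r_[P,1]; th=np.arctan2(np.hypot(q[0],q[1]),q[2]); k=c["fx"]*th/np.hypot(q[0],q[1]); print("pred",b,c["cx"]+k*q[0],c["cy"]+k*q[1])
E
```

```text
14.7 [514.46363826 359.67073255 241.44843195] [-1.56669629  0.00520063 -1.82608438] 85.48498066369851 [ 0.2705543   0.07572621 -0.21956711]
pred (-22, -45, 120) 303.0777958436956 318.3970887587591
pred (-5, 30, 120) 324.20792676713353 229.16173688292423
pred (-22, -42, 120) 302.99625831300784 315.1853653312486
pred (-2, 30, 120) 328.26928510250696 229.15634898668503
```

View pics/w3.png

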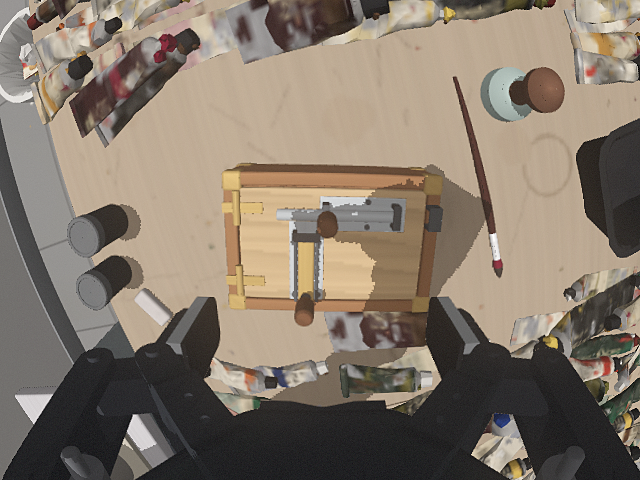

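The picture shows the bolt rod clear of the staple (435,217), with the bolt knob at (327,225). The keeper knob is at (304,312), at the far end of its track. The gripper is well above both and both met firm stops, so I'm handing in.

```bash
python3 -c "
from cell import *
print(finish_job())"
```

```text
the job is handed in; nothing more can be done
None
```

The paint box is unlatched. I slid the keeper aside by its knob first, then drew the bolt back by its own knob, let go of each, and lifted the gripper clear. I handed the job in at about 15 s.

- **Keeper:** it moved 27 mm from where I gripped it, then stood still under about 11 N, so it was at its stop. It can start up to 4 mm along, which would explain the missing 3 mm. The close-up view put its knob within about 2 px (1–2 mm) of the fully open position.
- **Bolt:** it ran freely past the 3 mm blocking point and moved about 34 mm, then stood still under about 11 N. In the last picture the rod is clear of the staple, and its knob is about 3–4 px (2–3 mm) from the fully drawn position. I put that down to error in my estimate of the box's position, since the bolt was hard against its stop.
- **Other readings:** the forces I read stayed at about 11 N or less. The gripper read about 14 mm on both knobs, not the 16 mm given, but it held without slipping. After release it was fully open with no force on it.

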